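Move the charged battery pack from the charger to the valve-drive test set

TASK

The battery pack in the black charger is charged: press the charger's red release pad so that the catch lets go and the pack springs a little way out, draw it out along its slide, and slide it into the empty battery slide of the grey valve-drive test set until the sprung catch clicks up behind its foot and holds it. The rails and contacts are easily damaged, so feel for the catch and never ram or force the pack or a pad; keep the pack level and leave the other things on the bench alone.

Things in the scene. Friction and masses are not known exactly. Their poses are not given: they have to be found in the camera images.
- battery_pack: Battery pack, black, yellow top, 0.2 to 0.4 kg. Body 85 (x) x 56 (y) x 32 mm, 15 to 47 mm above the origin; grip its 56 mm sides. Under it a grey T-shaped foot, x = -12.5 to +37.5 mm: flange 46 mm wide, 7 mm high from z = 0, neck 36 mm wide above it. Origin: middle of the body's plan, at the underside of the foot. +x is the end that goes into a slide first.
- charger: Black bench charger, fixed, 199 x 112 x 79 mm; the pack is latched in its slide at the start. Origin on the bench under the slide; +x points along the slide to its inner end, +z up. Slide floor 34 mm above the bench, rail tops 48 mm, rails out to y = +-40 mm.
- charger_home (a point): Where the pack's origin is when latched in the charger, axes along the charger's (x = 7.5, z = 34 mm from its origin). Once the catch is pressed, a sprung contact block pushes the pack about 13 mm out (to -x); it stays there, out of the catch's hold. 92 mm out of home (slid level along -x) it is clear of the rails and may be lifted.
- charger_mouth (a point): Mouth of the charger's slide, on its floor, 46 mm in front of the origin.
- tester: Grey valve-drive test set, fixed, 289 x 150 mm: instrument case 100 mm high (switches to 114 mm) from x = 84 to 169 mm, in front of it an empty battery slide. Slide floor, rails, mouth, pad, catch and contact block measure as on the charger. Origin on the bench under the slide, +x along the slide to its inner end.
- tester_mouth (a point): Mouth of the test set's slide, on its floor, 46 mm in front of the origin. From here the rails and their lips narrow over 16 mm to 1.2 mm play to each side and 1 mm in height round the foot. The level floor strip, 48 mm wide, runs 16 mm on in front of the mouth, so the front of the foot can be set down there; the release pad further out lies 4 mm lower.
- tester_home (a point): Nominal place of the pack's origin when home in the test set. Catch, pad, contact block and end stop are screwed down together in slots up to 10 mm further in or out, so the true home lies within +-10 mm of this along the slide: find it by feel. The catch clicks up at home; the end stop's firm rubber buffers are 2 mm beyond. Let go, the contact block pushes the pack back against the catch.
- charger_catch (a joint): The charger's catch, m, moves straight down: 0 up (at rest), 0.008 bottomed. Pressed more than 0.005 down it frees the pack. Pressing takes about 1 N at first and up to 6 N until it lets go; bottomed it is hard.
- tester_catch (a joint): The test set's catch: 0 up, 0.005 while the foot slides over it, back to 0 once clicked up behind the foot. The foot meets its ramp about 65 mm short of the true home: 1 to 4 N to pass. The contact block is met 13 mm short of home; the push then rises to 5 to 8 N at the click. A steeper rise means the end stop: beyond it the catch has clicked.
- charger_catch_pad (a point): Middle of the top of the charger's red release pad, 30 (x) x 34 (y) mm, 90 mm in front of the charger's origin and 30 mm above the bench when at rest. Press it straight down with shut fingers; the latched pack's rear end is 55 mm from the middle of the pad before it springs out, 42 mm after.
- thread_tape: Reel of thread tape, blue and white, 62 mm across, 19 mm high, loose on the bench; to be left alone. Origin: middle of its underside.
- lever_valve: Small brass ball valve with a blue lever, 121 x 31 x 46 mm, loose on the bench; to be left alone. Origin: middle of its underside.
- screwdriver: Red screwdriver, 205 mm long in y, 25 mm thick, loose on the bench; to be left alone. Origin: middle of its underside.
There are look-alikes about, which are no part of the job. Leave any green look-alike of the battery_pack alone.

How it is judged:
By the outcome, as a careful person would: the job done as asked, in the order asked, and still so for the second after the job is handed in, with the robot touching nothing.
It also fails if it takes over 56 s, if anything falls off the work surface, if the arm or the gripper's body presses on something with over 40 N, if the wrist force passes 120 N, or if a joint passes its speed limit or range.

ROBOT

A 6-joint arm with a two-finger parallel gripper is mounted at the origin on a cart in front of the work surface, level with it; the furniture and walls round the work are solid. World frame = base frame: x ahead of the robot, y to its left, z up, the work surface at z = 0. Lengths are in m, angles in degrees, forces in N, time in s.
With the tool pointing down it reaches from about 0.35 to 0.875 m from the base axis. Payload 4.2 kg.
Tool frame: the origin (TCP) lies midway between the tips of the shut fingers; the grasp point (between the pads) lies 19 mm behind it; z points along the fingers, y is the line along which they close (so a half turn about z gives the same grasp; the last joint's range is limited). The gripper opens to 87 mm and grips with 3 to 60 N. Pads are 19 mm wide; open, the fingers measure 117 mm over their backs; the gripper's body (75 mm by 190 mm) begins 51 mm behind the grasp point.
Start: joints at [89.989, 22.042, 0.453, 0, -68.411, -14.817], TCP at [0.16, 0.604, 0.223] pointing down, gripper open.
Joint ranges: [-179.83, 179.83], [-69.29, 118.12], [-61.27, 80.66], [-181.25, 117.63], [-171.15, -9.14], [-177.46, 177.46]. Speed limits (degrees/s): [159.86, 159.86, 180, 180, 180, 180].

INTERFACE

Orientations are given as a 3x3 rotation matrix whose columns are the frame's x, y, z axes.
In Python, from station import r, cams gives the robot as it stands.
- The arm moves only by the tool play_rows, never from a script. Its argument "commands" is text: rows parted by semicolons, each of 6 numbers parted by spaces: the shift along the world's x, y, z normalised to -1 to 1, where 1 is 30 mm, then the turn, a rotation vector about the world's x, y, z normalised to -1 to 1, where 1 is 0.15 rad. A call has 1 to 20 rows; each row shifts and turns the commanded pose from where the row before left it; what a row does not reach is not made up. A row lasts 1/10 s, in which the tool goes at most 50 mm and 8.59 degrees, less where a joint would pass 70% of its speed; a pose out of reach is approached as far as the arm can. A call with a number of a shift or a turn outside -1 to 1 is refused whole. A call with a gripper value outside its range is refused whole. "grip" is the finger opening in mm, from 0 to 87, set as the call begins (left out, the last holds). The fingers move at their own pace and stop on an object; the grip force is fixed at half the most. Time passes only in rows, so rows that do not move let the fingers close. It gives the time, the measured TCP pose, the force, the opening and the grip force at its end, in the units of the state.
- r.sense(): the state, without advancing time (a new reading comes with each control period).
- cams.capture(name): name is "scene" or "side" or "wrist"; returns (picture, depth): 384x512x3 uint8, blue, green, red; 384x512 float32, m along the optical axis (not along the pixel's ray), 0 where there is no reading.
- cams.camera_info(name): a dict with "mtx" (3x3 intrinsics, pixels), "R" (3x3) and "t" (3): a world point X has camera coordinates R X + t. Camera axes: x right, y down, z forward; pixel columns grow to the right and rows downward; lengths in m; the calibration is good to about 2 mm. A picture is of the moment at which its call begins: read the wrist's pose just before it. camera_info takes no time and is no camera call; for the wrist camera it gives the pose at the moment of the call.
- r.finish_job(): hands the job in; it is judged then, once.
The state is a dict: "time_s": time; "joints": joint angles; "joint_velocities": joint speeds; "effort": joint torques, N m; "tcp_pos": TCP position; "ee_rot": TCP orientation; "wrist_force": force on the tool from outside, world axes, zero at the start; "moment": the same for the moment, N m; "gripper_width": opening from 0.0 (shut) to 1.0 (fully open); "gripper_force": force on a finger pad.
Only numpy, scipy, OpenCV 4.12 (cv2) and the standard library are available. Lean on these libraries where they do the work, as an engineer would, in place of code of your own. Each camera call takes 0.05 s, during which the arm holds its last target. There are 200 camera calls.

## Working session

There is one attempt and no reset: what is moved stays moved. The work goes in short steps, Python scripts to look and compute and a tool call to move; the robot and the scene stay as the last step left them, time stands still between calls to the robot, and variables do not carry over. Pictures are saved under pics/ and viewed, at most 10 in all, crops included, and the job is handed in when it is done.

Besides the shell and the picture viewer there is one more tool, called by a JSON object that holds its "fn" and its "kwargs", one argument or row to a line. play_rows: Moves the arm, as the interface text tells. Scaled input: -1 to 1 covers 30 mm each way for a shift and 0.15 rad each way for a turn. Its arguments: {"type":"object","properties":{"commands":{"type":"string"},"grip":{"type":"number"}},"required":["commands"]}

```bash
mkdir -p pics
python3 - <<'E'
from station import r,cams
import cv2,numpy as np
s=r.sense();print(s)
for n in("scene","side"):
    p,d=cams.capture(n);np.savez(f"{n}0.npz",p=p,d=d,**cams.camera_info(n));cv2.imwrite(f"pics/{n}0.png",cv2.resize(p,(800,600)))
    c=cams.camera_info(n);print(n,-c["R"].T@c["t"])
E
```

```text
{'time_s': 0.0, 'joints': array([ 8.99874666e+01,  2.20900048e+01,  3.77507513e-01, -2.87649285e-02,
       -6.84109993e+01, -1.48185850e+01]), 'joint_velocities': array([-0.05152209,  0.06143213, -0.02867851, -0.00177145,  0.03953028,
       -0.01755477]), 'effort': array([ 1.53171575e-03, -3.90661955e+01,  1.87407500e+01,  4.21969727e+00,
        1.09793327e-02, -2.01165622e-04]), 'tcp_pos': array([0.15978895, 0.60358671, 0.22145264]), 'ee_rot': array([[ 9.66637102e-01, -2.56149358e-01, -4.67294437e-04],
       [-2.56149765e-01, -9.66634705e-01, -2.15527637e-03],
       [ 1.00369638e-04,  2.20306746e-03, -9.99997568e-01]]), 'wrist_force': array([-0.42831636, -0.47306348, -0.479878  ]), 'moment': array([-0.00440334, -0.00952931, -0.01869788]), 'gripper_force': 0.0, 'gripper_width': 0.9991524989730177}
scene [ 0.0050044  -0.8424837   0.82181211]
side [ 0.16475317 -1.12304318  0.73962827]
```

View pics/scene0.png

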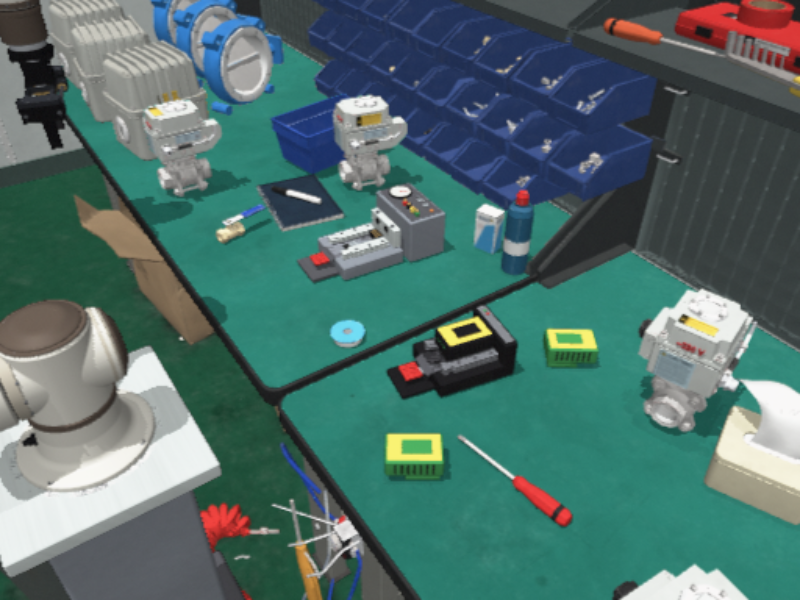

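View pics/side0.png

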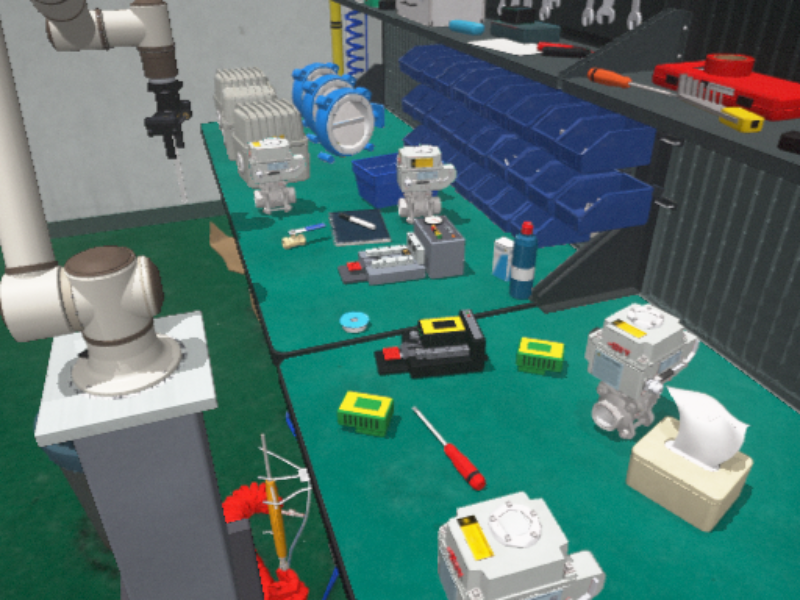

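Candidates for the pack (800x600 scene): the black pack with a yellow top in the black charger at (463,332) is my choice. The green look-alikes are at (414,455) and (571,345). The red pads are the charger's at (408,371) and the test set's at (319,259); the red screwdriver (545,500) is not one.

```bash
cat > h.py <<'E'
import cv2,numpy as np
def cloud(d,mtx,R,t):
    v,u=np.mgrid[:d.shape[0],:d.shape[1]]
    P=np.stack([(u-mtx[0,2])/mtx[0,0]*d,(v-mtx[1,2])/mtx[1,1]*d,d],-1)
    return (P-t)@R
def plane(uv,z,mtx,R,t):
    uv=np.asarray(uv,float).reshape(-1,2)
    D=np.c_[(uv-mtx[:2,2])/[mtx[0,0],mtx[1,1]],np.ones(len(uv))]@R
    C=-R.T@t
    return C+D*((z-C[2])/D[:,2])[:,None]
def load(n):
    f=np.load(n); return f["p"],f["d"],(f["mtx"],f["R"],f["t"])
def big(m,c=None,rad=30):
    n,l,s,ce=cv2.connectedComponentsWithStats(m.astype(np.uint8))
    k=[i for i in range(1,n) if c is None or np.hypot(*(ce[i]-c))<rad]
    i=max(k,key=lambda i:s[i,4]); return l==i,ce[i]
E
python3 - <<'E'
from h import *
guess={"scene":dict(cpad=(261,237),tpad=(204,166),pack=(296,212)),"side":dict(cpad=(250,226),tpad=(226,171),pack=(283,208))}
for n in("scene","side"):
    p,d,K=load(n+"0.npz");hsv=cv2.cvtColor(p,cv2.COLOR_BGR2HSV);H,S,V=cv2.split(hsv)
    W=cloud(d,*K);g=guess[n]
    red=((H<8)|(H>172))&(S>150)&(V>90);yel=(H>20)&(H<35)&(S>120)&(V>120)
    print(n,"bench z",np.median(W[300:330,230:260,2]))
    for k,m,z in(("cpad",red,.03),("tpad",red,.03),("pack",yel,.081)):
        b,ce=big(m,g[k],15)
        top=b&(abs(W[...,2]-z)<.006)
        print(k,ce,b.sum(),top.sum(),"dz",np.median(W[b][:,2]))
        pts=plane(np.argwhere(top)[:,::-1],z,*K)[:,:2].astype(np.float32)*1000
        print("  rect",cv2.minAreaRect(pts),"mean cloud",W[top].mean(0))
    tp=plane(g["tpad"],.03,*K)[0]
    for k,c,z,tol in(("case",(.0,.0),.1,.006),("trail",0,.048,.004)):
        pass
    near=np.hypot(W[...,0]-tp[0],W[...,1]-tp[1])<.30
    for k,z in(("case",.1),("rail",.048)):
        b,ce=big(near&(abs(W[...,2]-z)<.006)&(d>0)&(S<90))
        pts=W[b][:,:2].astype(np.float32)*1000
        print(k,ce,b.sum(),cv2.minAreaRect(pts))
c=[]
p,_,_=load("scene0.npz");q,_,_=load("side0.npz")
cv2.imwrite("pics/crop0.png",np.hstack([cv2.resize(p[120:260,180:340],(400,350)),cv2.resize(q[120:260,190:350],(400,350))]))
E
```

```text
scene bench z 0.00037398426255580544
cpad [261.95 237.35] 120 112 dz 0.02829900903738445
  rect ((477.4497985839844, -184.91615295410156), (36.28803253173828, 29.779788970947266), 77.65911102294922) mean cloud [ 0.47817704 -0.18361046  0.02830843]
tpad [204.06060606 165.42424242] 66 62 dz 0.028477370954947165
  rect ((509.5094909667969, 182.72244262695312), (36.35700988769531, 28.905942916870117), 89.10334777832031) mean cloud [0.51132656 0.18478363 0.02826359]
pack [296.3633218  211.97577855] 289 287 dz 0.07989497196061134
  rect ((575.0220336914062, -200.10507202148438), (49.19020462036133, 79.09918975830078), 79.73423767089844) mean cloud [ 0.57378231 -0.1996994   0.0799737 ]
case [262.40183486 129.93394495] 545 ((723.451171875, 168.52438354492188), (152.33291625976562, 86.09193420410156), 84.28711700439453)
rail [240.58472554 152.51073986] 419 ((658.487548828125, 167.46583557128906), (117.75186920166016, 228.28904724121094), 70.81428527832031)
side bench z 0.0006484346209292253
cpad [250.18987342 225.86075949] 79 73 dz 0.02855193161518142
  rect ((479.5862121582031, -186.164306640625), (35.95383834838867, 29.7086181640625), 71.47128295898438) mean cloud [ 0.47996952 -0.18544126  0.02842277]
tpad [226.17948718 170.1025641 ] 39 35 dz 0.027625983621466108
  rect ((511.5859069824219, 179.79339599609375), (33.32780456542969, 28.578340530395508), 86.230224609375) mean cloud [0.51251588 0.18349549 0.02787906]
pack [282.18918919 208.02162162] 185 183 dz 0.08035648314527027
  rect ((576.6066284179688, -201.96873474121094), (48.17771911621094, 79.121826171875), 79.74832916259766) mean cloud [ 0.57517561 -0.20221093  0.08026759]
case [280.20116618 146.64723032] 343 ((723.8485717773438, 166.578369140625), (153.5169677734375, 84.88410949707031), 85.21895599365234)
rail [252.12562814 162.6281407 ] 199 ((611.399658203125, 174.57923889160156), (94.21761322021484, 120.82785034179688), 84.74193572998047)
```

View pics/crop0.png

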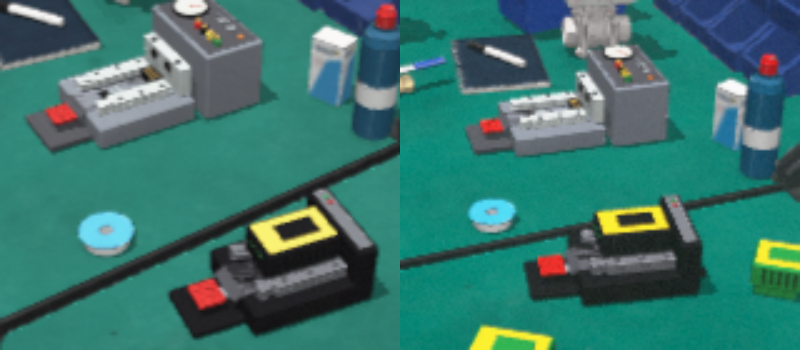

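The crop confirms the black pack with yellow top in the charger (left half about (290,240)). The test set's slide is empty. I check the path for tall things.

Run:
```python
from h import *
W=np.concatenate([cloud(load(n+"0.npz")[1],*load(n+"0.npz")[2])[load(n+"0.npz")[1]>0] for n in("scene","side")])
A=np.array([.16,.604]);B=np.array([.53,.18]);C=np.array([.46,-.185])
for a,b in((A,B),(B,C)):
    for f in np.linspace(0,1,9):
        q=a+f*(b-a);m=(np.hypot(*(W[:,:2]-q).T)<.13)&(W[:,2]<.4);print(q.round(2),W[m][:,2].max().round(3) if m.any() else None)
```

```text
[0.16 0.6 ] 0.4
[0.21 0.55] 0.4
[0.25 0.5 ] 0.4
[0.3  0.44] 0.048
[0.34 0.39] 0.048
[0.39 0.34] 0.048
[0.44 0.29] 0.048
[0.48 0.23] 0.052
[0.53 0.18] 0.075
[0.53 0.18] 0.075
[0.52 0.13] 0.052
[0.51 0.09] 0.052
[0.5  0.04] 0.051
[ 0.5 -0. ] 0.035
[ 0.49 -0.05] 0.049
[ 0.48 -0.09] 0.083
[ 0.47 -0.14] 0.085
[ 0.46 -0.18] 0.085
```

{"fn": "play_rows", "kwargs": {
  "commands": "0.82 -0.94 0.13 0 0 0.08;0.82 -0.94 0.13 0 0 0.08;0.82 -0.94 0.13 0 0 0.08;0.82 -0.94 0.13 0 0 0.08;0.82 -0.94 0.13 0 0 0.08;0.82 -0.94 0.13 0 0 0.08;0.82 -0.94 0.13 0 0 0.08;0.82 -0.94 0.13 0 0 0.08;0.82 -0.94 0.13 0 0 0.08;0.82 -0.94 0.13 0 0 0.08;0.82 -0.94 0.13 0 0 0.08;0.82 -0.94 0.13 0 0 0.08;0.82 -0.94 0.13 0 0 0.08;0.82 -0.94 0.13 0 0 0.08;0.82 -0.94 0.13 0 0 0.08;0 0 0 0 0 0;0 0 0 0 0 0",
  "grip": 0
}}

```text
time_s: 1.8
tcp_pos: [0.529, 0.1804, 0.2803]
ee_rot: [[0.997, -0.081, -0.001], [-0.081, -0.997, -0.0], [-0.001, 0.001, -1.0]]
wrist_force: [-0.3, 0.5, -0.4]
gripper_width: 0.004
gripper_force: 0.0
```

```bash
cat > snap.py <<'E'
import sys
from station import r,cams
from h import *
c=cams.camera_info("wrist");s=r.sense();p,d=cams.capture("wrist")
np.savez(sys.argv[1]+".npz",p=p,d=d,**c);cv2.imwrite(f"pics/{sys.argv[1]}.png",p)
print(s["time_s"],s["tcp_pos"],s["ee_rot"].round(4).tolist(),s["wrist_force"],"cam",-c["R"].T@c["t"])
E
python3 snap.py wt
```

```text
1.8 [0.52895674 0.18042698 0.28031069] [[0.9967, -0.0808, -0.0014], [-0.0808, -0.9967, -0.0004], [-0.0014, 0.0005, -1.0]] [-0.33308709  0.52321171 -0.35779214] cam [0.59335195 0.17439374 0.44242414]
```

View pics/wt.png

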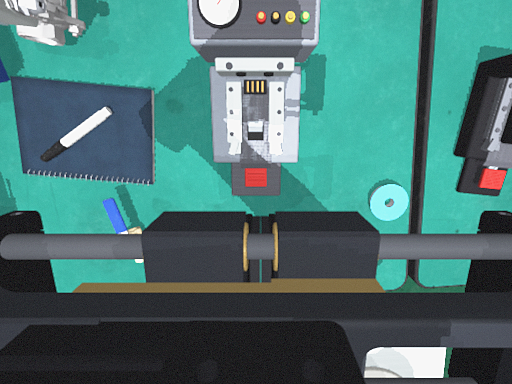

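The wrist view shows the test set's empty slide: white rail strips at columns 232 and 280, red pad at (256,177), catch at (256,130). The charger's pad is at (491,179).

Run:
```python
from h import *
p,d,K=load("wt.npz");H,S,V=cv2.split(cv2.cvtColor(p,cv2.COLOR_BGR2HSV));W=cloud(d,*K)
red=((H<8)|(H>172))&(S>150)&(V>90)
for c in((256,177),(491,179)):
    b,ce=big(red,c,12);pts=plane(np.argwhere(b)[:,::-1],.03,*K)[:,:2]
    print("pad",ce,plane(ce,.03,*K)[0],cv2.minAreaRect((pts*1000).astype(np.float32)),"z",np.median(W[b][:,2]))
wh=(S<40)&(V>190)
mid=[]
for v in range(84,152,2):
    L=[u for u in range(218,246) if wh[v,u]];R=[u for u in range(266,296) if wh[v,u]]
    if len(L)>3 and len(R)>3: mid.append(plane([(np.mean(L)+np.mean(R))/2,v],.05,*K)[0])
mid=np.array(mid);a=np.polyfit(mid[:,0],mid[:,1],1);print("midline",len(mid),mid[0],mid[-1],"deg",np.degrees(np.arctan(a[0])),"resid",np.std(np.polyval(a,mid[:,0])-mid[:,1]),"y at .51",np.polyval(a,.51))
# height regions near axis
for nm,lo,hi in(("railtop",.044,.056),("case",.095,.106)):
    m=(abs(W[...,2]-(lo+hi)/2)<(hi-lo)/2)&(d>0)&(S<90);m[:, :180]=0;m[:,330:]=0;m[190:]=0
    b,ce=big(m);q=(W[b][:,:2]*1000).astype(np.float32);print(nm,b.sum(),cv2.minAreaRect(q),np.median(W[b][:,2]))
# mouth edge: first z>.04 going up from pad
for u in(218,228,284,294):
    for v in range(175,140,-1):
        if W[v,u,2]>.04: print("edge",u,v,W[v,u]);break
```

```text
pad [255.36317136 176.60613811] [0.511936   0.18848698 0.03      ] ((511.1812744140625, 188.39639282226562), (32.94831848144531, 28.562387466430664), 85.32704162597656) z 0.029986137364059966
pad [491.53930131 178.55458515] [ 0.47883778 -0.17844409  0.03      ] ((478.7796325683594, -178.36175537109375), (37.32698059082031, 30.573965072631836), 79.06771850585938) z 0.029616822421007973
midline 34 [0.6437591  0.17394266 0.05      ] [0.55488917 0.18425022 0.05      ] deg -5.633259532770575 resid 0.0015105426903250093 y at .51 0.1889224001707051
railtop 1058 ((596.1213989257812, 151.259765625), (20.781335830688477, 99.88447570800781), 85.61654663085938) 0.04778998502379944
case 5113 ((702.3746337890625, 172.62530517578125), (149.0597686767578, 46.20924758911133), 85.59130859375) 0.1012199201927801
edge 228 141 [0.57068859 0.22284521 0.04673809]
```

{"fn": "play_rows", "kwargs": {
  "commands": "-0.086 -0.952 0 0 0 -0.048;-0.086 -0.952 0 0 0 -0.048;-0.086 -0.952 0 0 0 -0.048;-0.086 -0.952 0 0 0 -0.048;-0.086 -0.952 0 0 0 -0.048;-0.086 -0.952 0 0 0 -0.048;-0.086 -0.952 0 0 0 -0.048;-0.086 -0.952 0 0 0 -0.048;-0.086 -0.952 0 0 0 -0.048;-0.086 -0.952 0 0 0 -0.048;-0.086 -0.952 0 0 0 -0.048;-0.086 -0.952 0 0 0 -0.048;-0.086 -0.952 0 0 0 -0.048;0 0 0 0 0 0;0 0 0 0 0 0"
}}

```text
time_s: 3.35
tcp_pos: [0.4952, -0.1894, 0.2808]
ee_rot: [[0.985, -0.171, -0.0], [-0.171, -0.985, 0.0], [-0.001, -0.0, -1.0]]
wrist_force: [-0.3, -0.6, 0.4]
gripper_width: 0.008
gripper_force: 0.0
```

```bash
python3 snap.py wc
python3 - <<'E'
from h import *
p,d,K=load("wc.npz");H,S,V=cv2.split(cv2.cvtColor(p,cv2.COLOR_BGR2HSV));W=cloud(d,*K)
red=((H<8)|(H>172))&(S>150)&(V>90);b,ce=big(red,(256,177),25)
print("pad",ce,plane(ce,.03,*K)[0],cv2.minAreaRect((plane(np.argwhere(b)[:,::-1],.03,*K)[:,:2]*1000).astype(np.float32)))
yel=(H>20)&(H<35)&(S>120)&(V>120)
b,ce=big(yel,(256,110),40);b[W[...,2]<.074]=0
print("pack",ce,b.sum(),cv2.minAreaRect((plane(np.argwhere(b)[:,::-1],.081,*K)[:,:2]*1000).astype(np.float32)),np.median(W[b][:,2]))
E
```

```text
3.35 [ 0.49519057 -0.1893517   0.28079378] [[0.9852, -0.1711, -0.0005], [-0.1711, -0.9852, 0.0004], [-0.0005, -0.0003, -1.0]] [-0.34262918 -0.6025927   0.40843806] cam [ 0.55869074 -0.20155274  0.4429456 ]
pad [256.47619048 175.80952381] [ 0.48012023 -0.18175277  0.03      ] ((478.9123229980469, -181.52786254882812), (32.99352264404297, 30.151185989379883), 80.11450958251953)
pack [251.25694444  91.02777778] 144 ((579.3499755859375, -200.3067169189453), (49.42744064331055, 67.33059692382812), 80.3747787475586) 0.08102162585723492
```

View pics/wc.png

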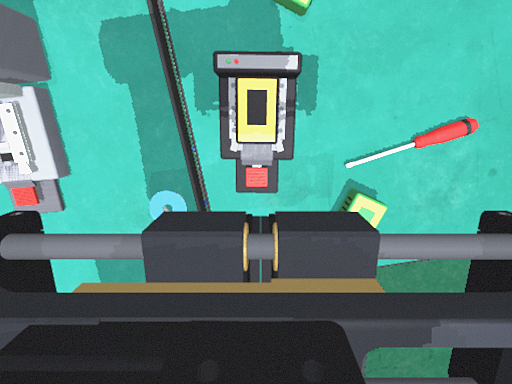

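{"fn": "play_rows", "kwargs": {
  "commands": "-0.0637 0.0237 -0.9 0 0 0;-0.0637 0.0237 -0.9 0 0 0;-0.0637 0.0237 -0.9 0 0 0;-0.0637 0.0237 -0.9 0 0 0;-0.0637 0.0237 -0.9 0 0 0;-0.0637 0.0237 -0.9 0 0 0;-0.0637 0.0237 -0.9 0 0 0;-0.0637 0.0237 -0.9 0 0 0;-0.0637 0.0237 -0.8 0 0 0;0 0 -0.05 0 0 0;0 0 0 0 0 0"
}}

```text
time_s: 4.5
tcp_pos: [0.4787, -0.1828, 0.0398]
ee_rot: [[0.986, -0.169, -0.0], [-0.169, -0.986, -0.0], [-0.0, 0.0, -1.0]]
wrist_force: [0.1, -0.5, 0.8]
gripper_width: 0.004
gripper_force: 0.0
```

```bash
python3 snap.py wp
python3 - <<'E'
from station import r,cams
from h import *
for n in("scene","side"):
    p,d=cams.capture(n);np.savez(f"{n}1.npz",p=p,d=d,**cams.camera_info(n))
    if n=="side":cv2.imwrite("pics/side1.png",cv2.resize(p[120:260,190:350],(640,560)))
E
```

```text
4.5 [ 0.47872314 -0.18283991  0.03979325] [[0.9856, -0.1693, -0.0003], [-0.1693, -0.9856, -0.0003], [-0.0002, 0.0003, -1.0]] [ 0.09116835 -0.47945133  0.80377198] cam [ 0.54217439 -0.19481309  0.20195254]
```

View pics/side1.png

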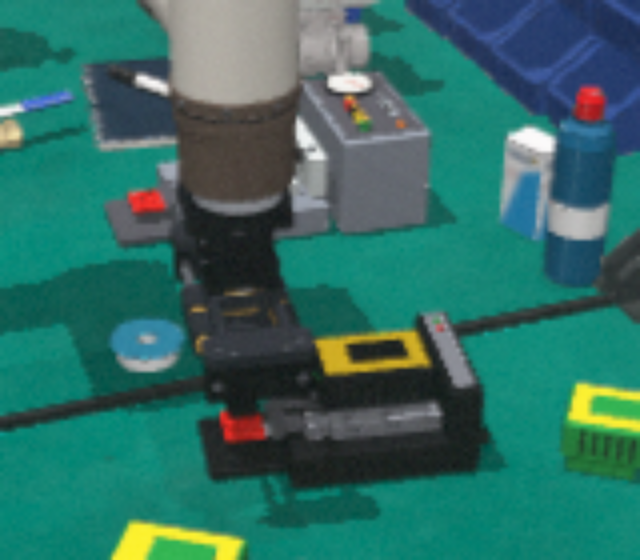

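The side view shows the shut fingers right over the red pad (about (243,425)), with the gripper body clear of the pack. Now I press gently.

{"fn": "play_rows", "kwargs": {
  "commands": "0 0 -0.1 0 0 0;0 0 -0.1 0 0 0;0 0 -0.1 0 0 0;0 0 -0.05 0 0 0;0 0 -0.05 0 0 0;0 0 -0.05 0 0 0;0 0 0 0 0 0"
}}

```text
time_s: 5.35
tcp_pos: [0.4783, -0.1838, 0.026]
ee_rot: [[0.985, -0.172, 0.0], [-0.172, -0.985, -0.0], [0.0, 0.0, -1.0]]
wrist_force: [-0.1, -0.3, 1.3]
gripper_width: 0.002
gripper_force: 0.7
```

{"fn": "play_rows", "kwargs": {
  "commands": "0 0 -0.05 0 0 0;0 0 -0.05 0 0 0;0 0 0 0 0 0"
}}

```text
time_s: 5.65
tcp_pos: [0.4783, -0.1838, 0.023]
ee_rot: [[0.985, -0.171, 0.0], [-0.171, -0.985, -0.0], [0.0, 0.0, -1.0]]
wrist_force: [-0.1, -0.4, 3.2]
gripper_width: 0.008
gripper_force: 1.4
```

{"fn": "play_rows", "kwargs": {
  "commands": "0 0 -0.03 0 0 0;0 0 0 0 0 0;0 0 0 0 0 0"
}}

```text
time_s: 5.95
tcp_pos: [0.4783, -0.1838, 0.0224]
ee_rot: [[0.985, -0.171, 0.0], [-0.171, -0.985, -0.0], [0.0, 0.0, -1.0]]
wrist_force: [-0.6, 0.6, 3.5]
gripper_width: 0.005
gripper_force: 2.1
```

```bash
cat > pk.py <<'E'
from station import r,cams
from h import *
for n in("scene","side"):
    p,d=cams.capture(n);c=cams.camera_info(n);K=(c["mtx"],c["R"],c["t"]);np.savez(n+"L.npz",p=p,d=d,**c)
    H,S,V=cv2.split(cv2.cvtColor(p,cv2.COLOR_BGR2HSV));W=cloud(d,*K)
    m=(H>20)&(H<35)&(S>120)&(V>90)&(abs(W[...,2]-.081)<.006)&(W[...,0]>.5)&(abs(W[...,1]+.2)<.06)
    q=plane(np.argwhere(m)[:,::-1],.081,*K)[:,:2]-[.4785,-.184];x=q@[.985,-.17]
    print(n,m.sum(),"along min/max",np.percentile(x,[2,98])*1000)
E
python3 pk.py
```

```text
scene 231 along min/max [ 55.97906688 123.21031876]
side 170 along min/max [ 50.88059945 124.59425028]
```

The pack has sprung out by about 13 mm. I lift off, then go over the pack with open fingers.

{"fn": "play_rows", "kwargs": {
  "commands": "0 0 0.3 0 0 0;0 0 0.8 0 0 0;0 0 0.95 0 0 0;0 0 0.95 0 0 0;0 0 0.95 0 0 0;0 0 0.6 0 0 0"
}}

```text
time_s: 6.65
tcp_pos: [0.4786, -0.1837, 0.161]
ee_rot: [[0.985, -0.171, 0.003], [-0.171, -0.985, -0.0], [0.003, -0.0, -1.0]]
wrist_force: [0.3, 0.6, 0.5]
gripper_width: 0.007
gripper_force: 0.0
```

{"fn": "play_rows", "kwargs": {
  "commands": "0.7 -0.12 0 0 0 0;0.7 -0.12 0 0 0 0;0.7 -0.12 0 0 0 0;0.7 -0.12 0 0 0 0;0 0 0 0 0 0;0 0 0 0 0 0",
  "grip": 87
}}

```text
time_s: 7.25
tcp_pos: [0.5615, -0.1979, 0.158]
ee_rot: [[0.985, -0.172, -0.002], [-0.172, -0.985, 0.001], [-0.002, -0.0, -1.0]]
wrist_force: [0.2, -0.1, -0.8]
gripper_width: 0.464
gripper_force: 0.0
```

```bash
python3 pk.py; python3 snap.py wq
python3 - <<'E'
from h import *
for n in("sceneL","sideL"):
    p,d,K=load(n+".npz");H,S,V=cv2.split(cv2.cvtColor(p,cv2.COLOR_BGR2HSV));W=cloud(d,*K)
    m=(H>20)&(H<35)&(S>120)&(V>60)&(abs(W[...,2]-.081)<.006)&(W[...,0]>.5)&(abs(W[...,1]+.2)<.06)
    print(n,m.sum(),cv2.minAreaRect((plane(np.argwhere(m)[:,::-1],.081,*K)[:,:2]*1000).astype(np.float32)))
E
```

```text
scene 303 along min/max [ 45.58501477 123.0347974 ]
side 192 along min/max [ 48.34490456 124.49226234]
7.35 [ 0.56113464 -0.19788738  0.15843488] [[0.9851, -0.1718, -0.0012], [-0.1718, -0.9851, 0.0005], [-0.0013, -0.0003, -1.0]] [ 0.0147348  -0.44728118  0.74709524] cam [ 0.62474001 -0.21013072  0.32054769]
sceneL 313 ((561.74853515625, -198.07589721679688), (49.567386627197266, 80.70757293701172), 79.14086151123047)
sideL 200 ((563.8244018554688, -199.5870361328125), (49.850521087646484, 78.98573303222656), 79.14411163330078)
```

{"fn": "play_rows", "kwargs": {
  "commands": "0.04 -0.02 -0.4 0 0 0;0 0 -0.4 0 0 0;0 0 -0.4 0 0 0;0 0 0 0 0 0;0 0 0 0 0 0;0 0 0 0 0 0;0 0 -0.5 0 0 0;0 0 -0.6 0 0 0;0 0 -0.6 0 0 0;0 0 -0.5 0 0 0;0 0 0 0 0 0"
}}

```text
time_s: 8.5
tcp_pos: [0.5622, -0.1985, 0.055]
ee_rot: [[0.985, -0.172, -0.004], [-0.172, -0.985, 0.001], [-0.004, 0.0, -1.0]]
wrist_force: [-1.4, 1.0, 0.8]
gripper_width: 1.002
gripper_force: 0.0
```

{"fn": "play_rows", "kwargs": {
  "commands": "0 0 0 0 0 0;0 0 0 0 0 0;0 0 0 0 0 0;0 0 0 0 0 0;0 0 0 0 0 0;0 0 0 0 0 0;0 0 0 0 0 0",
  "grip": 50
}}

```text
time_s: 9.2
tcp_pos: [0.5641, -0.1977, 0.0574]
ee_rot: [[0.985, -0.172, 0.002], [-0.172, -0.985, 0.001], [0.002, -0.001, -1.0]]
wrist_force: [0.4, 5.3, 3.2]
gripper_width: 0.637
gripper_force: 30.0
```

{"fn": "play_rows", "kwargs": {
  "commands": "0 0.03 0.03 0 0 0;0 0 0 0 0 0;0 0 0 0 0 0"
}}

```text
time_s: 9.5
tcp_pos: [0.5635, -0.1975, 0.0573]
ee_rot: [[0.985, -0.172, 0.0], [-0.172, -0.985, 0.0], [0.0, -0.0, -1.0]]
wrist_force: [0.5, 2.8, -1.8]
gripper_width: 0.643
gripper_force: 30.0
```

{"fn": "play_rows", "kwargs": {
  "commands": "0 0.03 -0.01 0 0 0;-0.1 0.0175 0 0 0 0;-0.197 0.0345 0 0 0 0;-0.197 0.0345 0 0 0 0;-0.197 0.0345 0 0 0 0;-0.197 0.0345 0 0 0 0;0 0 0 0 0 0"
}}

```text
time_s: 10.2
tcp_pos: [0.5351, -0.1921, 0.0573]
ee_rot: [[0.985, -0.172, -0.002], [-0.172, -0.985, 0.0], [-0.002, 0.0, -1.0]]
wrist_force: [-2.3, 0.7, 1.1]
gripper_width: 0.64
gripper_force: 30.0
```

{"fn": "play_rows", "kwargs": {
  "commands": "-0.197 0.0345 0 0 0 0;-0.197 0.0345 0 0 0 0;-0.197 0.0345 0 0 0 0;-0.197 0.0345 0 0 0 0;-0.197 0.0345 0 0 0 0;0 0 0 0 0 0"
}}

```text
time_s: 10.8
tcp_pos: [0.5058, -0.1868, 0.0573]
ee_rot: [[0.985, -0.172, -0.002], [-0.172, -0.985, 0.0], [-0.002, -0.0, -1.0]]
wrist_force: [-1.7, 1.3, 1.7]
gripper_width: 0.642
gripper_force: 30.0
```

{"fn": "play_rows", "kwargs": {
  "commands": "-0.197 0.0345 0 0 0 0;-0.197 0.0345 0 0 0 0;-0.197 0.0345 0 0 0 0;-0.197 0.0345 0 0 0 0;-0.197 0.0345 0 0 0 0;0 0 0 0 0 0"
}}

```text
time_s: 11.4
tcp_pos: [0.4761, -0.1817, 0.0573]
ee_rot: [[0.985, -0.172, -0.002], [-0.172, -0.985, 0.0], [-0.002, 0.0, -1.0]]
wrist_force: [-1.1, 0.0, -0.7]
gripper_width: 0.638
gripper_force: 30.0
```

{"fn": "play_rows", "kwargs": {
  "commands": "-0.1 0.02 0.2 0 0 0;0 0 0.5 0 0 0;0 0 0.8 0 0 0;0 0 0.7 0 0 0;0 0 0.3 0 0 0"
}}

```text
time_s: 11.9
tcp_pos: [0.4749, -0.1813, 0.1337]
ee_rot: [[0.985, -0.172, 0.002], [-0.172, -0.985, -0.0], [0.002, -0.0, -1.0]]
wrist_force: [0.6, 0.5, -4.3]
gripper_width: 0.645
gripper_force: 30.0
```

{"fn": "play_rows", "kwargs": {
  "commands": "0.025 0.3 0 0 0 0.041;0.025 0.6 0 0 0 0.041;0.025 0.85 0 0 0 0.041;0.025 0.85 0 0 0 0.041;0.025 0.85 0 0 0 0.041;0.025 0.85 0 0 0 0.041;0.025 0.85 0 0 0 0.041;0.025 0.85 0 0 0 0.041;0.025 0.85 0 0 0 0.041;0.025 0.85 0 0 0 0.041;0.025 0.85 0 0 0 0.041;0.025 0.85 0 0 0 0.041;0.025 0.85 0 0 0 0.041;0.025 0.85 0 0 0 0.041;0.025 0.85 0 0 0 0.043;0.025 0.6 -0.3 0 0 0;0 0.35 -0.4 0 0 0;0 0.1 -0.3 0 0 0;0 0 0 0 0 0;0 0 0 0 0 0"
}}

```text
time_s: 13.9
tcp_pos: [0.4862, 0.2076, 0.1015]
ee_rot: [[0.997, -0.081, -0.002], [-0.081, -0.997, -0.002], [-0.001, 0.002, -1.0]]
wrist_force: [0.3, -0.5, -4.1]
gripper_width: 0.639
gripper_force: 30.0
```

```bash
python3 snap.py wi
```

```text
13.9 [0.48622076 0.20762886 0.10150979] [[0.9968, -0.0805, -0.0016], [-0.0805, -0.9967, -0.0015], [-0.0015, 0.0017, -1.0]] [ 0.33714569 -0.50717804 -4.06688328] cam [0.55066229 0.20182018 0.26358635]
```

View pics/wi.png

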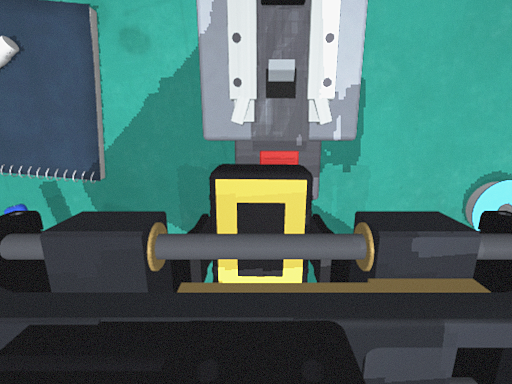

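The wrist view shows the held pack (yellow top, columns 217 to 307) in front of the slide. The mouth is at row 138, rail strips at columns 237 and 326, catch at (281,70), pad at (279,158). I measure the lateral offset from these.

Run:
```python
from h import *
p,d,K=load("wi.npz");H,S,V=cv2.split(cv2.cvtColor(p,cv2.COLOR_BGR2HSV));W=cloud(d,*K)
tcp=np.array([.48622,.20763]);u=np.array([.9968,-.0807]);n=np.array([.0807,.9968])
f=lambda P:((P[:2]-tcp)@u*1000,(P[:2]-tcp)@n*1000)
yel=(H>20)&(H<35)&(S>120)&(V>90);ztop=.1252
print("pack z",np.median(W[185:200,220:300,2]))
for v in(185,190,195,200):
    us=np.where(yel[v,200:330])[0]+200;print("pack row",v,us.min(),us.max(),f(plane([(us.min()+us.max())/2,v],ztop,*K)[0]))
wh=(S<45)&(V>185)
for v in range(5,100,8):
    def ext(lo,hi):
        x=np.where(wh[v,lo:hi])[0]+lo;return (x.min(),x.max()) if len(x)>4 else None
    a,b=ext(212,270),ext(290,352)
    bo=[i for i in range(190,380) if W[v,i,2]>.03 and W[v,i,2]<.08]
    if a and b: print("rail",v,a,b,[np.round(f(plane([x,v],.049,*K)[0]),1) for x in((a[0]+b[1])/2,(a[1]+b[0])/2)],"body",bo[0],bo[-1],np.round(f(plane([(bo[0]+bo[-1])/2,v],.045,*K)[0]),1),W[v,a[0]+8,2].round(4))
red=((H<8)|(H>172))&(S>150)&(V>90);b,ce=big(red,(279,158),12);x=np.where(b.any(0))[0];y=np.where(b.any(1))[0]
print("pad",x.min(),x.max(),y.min(),y.max(),f(plane([(x.min()+x.max())/2,y.min()],.03,*K)[0]))
for uu in(215,345):
    for v in range(150,120,-1):
        if W[v,uu,2]>.025: print("mouth",uu,v,f(plane([uu,v],.034,*K)[0]),W[v,uu,2]);break
```

```text
pack z 0.1255709685772435
pack row 185 215 306 (np.float64(32.57134372419955), np.float64(-0.9338678652900326))
pack row 190 215 306 (np.float64(29.85593889655136), np.float64(-0.9333987567788998))
pack row 195 215 306 (np.float64(27.114697393043336), np.float64(-0.932925184769555))
pack row 200 216 305 (np.float64(24.34724870276543), np.float64(-0.9324470852532135))
rail 5 (np.int64(227), np.int64(255)) (np.int64(312), np.int64(351)) [array([143.9, -21. ]), array([143.9, -17.2])] body 197 367 [145.3 -16.4] 0.0472
rail 13 (np.int64(227), np.int64(255)) (np.int64(311), np.int64(351)) [array([138.9, -21.2]), array([138.9, -17. ])] body 197 366 [140.3 -16.2] 0.0489
rail 21 (np.int64(228), np.int64(255)) (np.int64(311), np.int64(351)) [array([133.9, -21.7]), array([133.9, -17.1])] body 198 365 [135.2 -16.3] 0.0479
rail 29 (np.int64(227), np.int64(255)) (np.int64(311), np.int64(351)) [array([128.9, -21.4]), array([128.9, -17.2])] body 198 365 [130.1 -16.4] 0.0474
rail 37 (np.int64(228), np.int64(255)) (np.int64(310), np.int64(351)) [array([123.7, -21.9]), array([123.7, -16.9])] body 199 3
[... 659 characters left out ...]
4(255)) (np.int64(309), np.int64(351)) [array([ 97., -23.]), array([ 97. , -17.1])] body 201 361 [ 97.6 -16.6] 0.0498
rail 85 (np.int64(229), np.int64(255)) (np.int64(308), np.int64(350)) [array([ 91.5, -22.8]), array([ 91.5, -16.8])] body 201 360 [ 92.  -16.4] 0.0501
rail 93 (np.int64(229), np.int64(256)) (np.int64(308), np.int64(345)) [array([ 85.8, -21.1]), array([ 85.8, -17.3])] body 201 359 [ 86.2 -16.1] 0.0471
pad 260 298 151 164 (np.float64(40.51271281505847), np.float64(-17.111172771005382))
mouth 215 139 (np.float64(50.95261133239598), np.float64(36.92785049759377)) 0.030600280900195693
mouth 345 139 (np.float64(50.88911234136646), np.float64(-71.95416597098064)) 0.03191538244866657
```

{"fn": "play_rows", "kwargs": {
  "commands": "0.134 -0.101 0 0 0 0;0.134 -0.101 0 0 0 0;0.134 -0.101 0 0 0 0;0.134 -0.101 0 0 0 0;0.134 -0.101 0 0 0 0;0.134 -0.101 0 0 0 0;0 0 -0.4 0 0 0;0 0 -0.5 0 0 0;0 0 -0.3 0 0 0;0 0 0 0 0 0;0 0 0 0 0 0"
}}

```text
time_s: 15.05
tcp_pos: [0.5108, 0.1906, 0.066]
ee_rot: [[0.997, -0.079, -0.0], [-0.079, -0.997, -0.0], [-0.0, 0.0, -1.0]]
wrist_force: [-1.0, 0.4, -3.6]
gripper_width: 0.643
gripper_force: 30.0
```

```bash
python3 snap.py wj
python3 - <<'E'
from station import r
from h import *
p,d,K=load("wj.npz");H,S,V=cv2.split(cv2.cvtColor(p,cv2.COLOR_BGR2HSV));W=cloud(d,*K);s=r.sense()
tcp=s["tcp_pos"][:2];u=s["ee_rot"][:2,0];n=np.array([-u[1],u[0]])
f=lambda P:np.round(((P[:2]-tcp)@u*1000,(P[:2]-tcp)@n*1000),1)
yel=(H>20)&(H<35)&(S>120)&(V>90)
for v in(185,195):
    us=np.where(yel[v,200:330])[0]+200;print("pack",v,us.min(),us.max(),f(plane([(us.min()+us.max())/2,v],s["tcp_pos"][2]+.0237,*K)[0]))
for v in range(5,165,12):
    bo=[i for i in range(140,380) if .03<W[v,i,2]<.06]
    fl=[i for i in range(140,380) if .044<W[v,i,2]<.054]
    if bo: print(v,"body",bo[0],bo[-1],f(plane([(bo[0]+bo[-1])/2,v],.045,*K)[0]),fl[:1],fl[-1:])
g=cv2.cvtColor(p,cv2.COLOR_BGR2GRAY)
for v in(30,60,90): print(v,"".join("#" if (S[v,i]<45 and V[v,i]>185) else "." for i in range(170,350)))
E
```

```text
15.05 [0.51084484 0.19062419 0.06604567] [[0.9969, -0.0793, -0.0001], [-0.0793, -0.9969, -0.0004], [-0.0001, 0.0005, -1.0]] [-1.02363637  0.36920666 -3.61194506] cam [0.5750645  0.18470983 0.2282147 ]
pack 185 215 306 [32.3 -1.2]
pack 195 215 306 [26.9 -1.2]
5 body 163 363 [132.   -2.8] [196] [330]
17 body 164 362 [125.7  -2.8] [196] [330]
29 body 165 361 [119.2  -2.9] [197] [329]
41 body 165 360 [112.6  -2.6] [198] [328]
53 body 166 359 [105.9  -2.6] [198] [328]
65 body 167 358 [99.  -2.6] [199] [327]
77 body 168 357 [92.  -2.6] [199] [326]
89 body 169 356 [84.9 -2.6] [200] [326]
101 body 170 355 [77.6 -2.6] [201] [325]
113 body 171 354 [70.1 -2.6] [201] [324]
125 body 172 353 [62.5 -2.6] [202] [323]
137 body 173 352 [54.8 -2.7] [210] [317]
149 body 174 351 [46.8 -2.7] [207] [318]
161 body 175 350 [38.7 -2.7] [208] [318]
30 ########################...##################################.................................................................######################################################
60 ............................#################################................................................................#################################..####################
90 ..............................################################................##############################................################################....####################
```

View pics/wj.png

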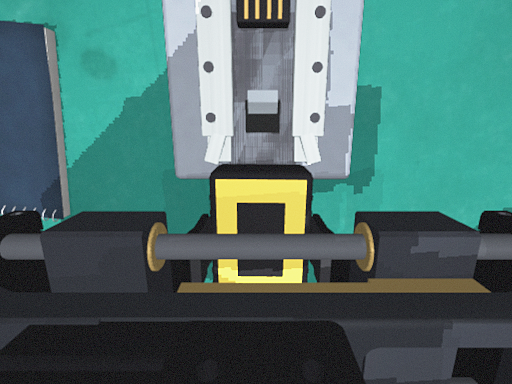

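The view shows the pack nearly centred: its middle at column 260.5 against the rail middle at 263. The flared rail ends are just ahead at row 163. I back off 6 mm, shift 1.4 mm sideways, and lower onto the strip.

{"fn": "play_rows", "kwargs": {
  "commands": "-0.1 -0.015 0 0 0 0;-0.1 -0.015 0 0 0 0;0 0 -0.1 0 0 0;0 0 -0.1 0 0 0;0 0 -0.04 0 0 0;0 0 -0.03 0 0 0;0 0 0 0 0 0"
}}

```text
time_s: 15.8
tcp_pos: [0.5048, 0.1896, 0.0579]
ee_rot: [[0.997, -0.08, -0.0], [-0.08, -0.997, -0.0], [-0.0, 0.0, -1.0]]
wrist_force: [0.5, -0.5, -4.4]
gripper_width: 0.639
gripper_force: 30.0
```

{"fn": "play_rows", "kwargs": {
  "commands": "0 0 -0.02 0 0 0;0 0 0 0 0 0"
}}

```text
time_s: 16.0
tcp_pos: [0.5048, 0.1896, 0.0575]
ee_rot: [[0.997, -0.08, -0.0], [-0.08, -0.997, -0.0], [-0.0, 0.0, -1.0]]
wrist_force: [-0.2, -0.7, -3.9]
gripper_width: 0.637
gripper_force: 30.0
```

{"fn": "play_rows", "kwargs": {
  "commands": "0 0 -0.015 0 0 0;0 0 0 0 0 0"
}}

```text
time_s: 16.2
tcp_pos: [0.5049, 0.1897, 0.0573]
ee_rot: [[0.997, -0.08, 0.0], [-0.08, -0.997, 0.0], [0.0, -0.0, -1.0]]
wrist_force: [0.2, -0.9, -3.5]
gripper_width: 0.641
gripper_force: 30.0
```

{"fn": "play_rows", "kwargs": {
  "commands": "0 0 -0.02 0 0 0;0 0 0 0 0 0"
}}

```text
time_s: 16.4
tcp_pos: [0.5052, 0.1898, 0.0572]
ee_rot: [[0.997, -0.079, 0.001], [-0.079, -0.997, 0.0], [0.001, -0.0, -1.0]]
wrist_force: [-1.2, -0.6, 1.6]
gripper_width: 0.639
gripper_force: 30.0
```

{"fn": "play_rows", "kwargs": {
  "commands": "0 0 -0.015 0 0 0;0 0 0 0 0 0"
}}

```text
time_s: 16.6
tcp_pos: [0.5053, 0.1899, 0.0571]
ee_rot: [[0.997, -0.079, 0.001], [-0.079, -0.997, 0.0], [0.001, -0.001, -1.0]]
wrist_force: [-2.6, -0.6, 4.9]
gripper_width: 0.636
gripper_force: 30.0
```

Floor contact is felt at 0.0572. I ease up a little and slide in by feel.

{"fn": "play_rows", "kwargs": {
  "commands": "0 0 0.02 0 0 0;0.1 -0.008 0 0 0 0;0.1 -0.008 0 0 0 0;0.1 -0.008 0 0 0 0;0 0 0 0 0 0"
}}

```text
time_s: 17.1
tcp_pos: [0.5148, 0.1892, 0.0572]
ee_rot: [[0.997, -0.08, 0.001], [-0.08, -0.997, 0.0], [0.001, -0.001, -1.0]]
wrist_force: [-1.2, -0.3, 4.9]
gripper_width: 0.642
gripper_force: 30.0
```

{"fn": "play_rows", "kwargs": {
  "commands": "0.1 -0.008 0 0 0 0;0.1 -0.008 0 0 0 0;0.1 -0.008 0 0 0 0;0 0 0 0 0 0"
}}

```text
time_s: 17.5
tcp_pos: [0.5237, 0.1885, 0.0572]
ee_rot: [[0.997, -0.08, 0.001], [-0.08, -0.997, 0.0], [0.001, -0.0, -1.0]]
wrist_force: [-1.3, 0.0, 5.1]
gripper_width: 0.641
gripper_force: 30.0
```

{"fn": "play_rows", "kwargs": {
  "commands": "0 0 0.02 0 0 0;0.1 -0.008 0 0 0 0;0.1 -0.008 0 0 0 0;0 0 0 0 0 0"
}}

```text
time_s: 17.9
tcp_pos: [0.5293, 0.1877, 0.0573]
ee_rot: [[0.997, -0.08, 0.0], [-0.08, -0.997, -0.0], [0.0, -0.0, -1.0]]
wrist_force: [0.1, -0.4, 3.5]
gripper_width: 0.637
gripper_force: 30.0
```

{"fn": "play_rows", "kwargs": {
  "commands": "0.1 -0.008 0 0 0 0;0.1 -0.008 0 0 0 0;0 0 0 0 0 0"
}}

```text
time_s: 18.2
tcp_pos: [0.5353, 0.1872, 0.0573]
ee_rot: [[0.997, -0.08, 0.001], [-0.08, -0.997, 0.0], [0.001, -0.0, -1.0]]
wrist_force: [-0.6, -1.2, 3.7]
gripper_width: 0.639
gripper_force: 30.0
```

{"fn": "play_rows", "kwargs": {
  "commands": "0 0 0.015 0 0 0;0.1 -0.008 0 0 0 0;0.1 -0.008 0 0 0 0;0 0 0 0 0 0"
}}

```text
time_s: 18.6
tcp_pos: [0.5411, 0.1867, 0.0573]
ee_rot: [[0.997, -0.08, -0.0], [-0.08, -0.997, -0.0], [-0.0, 0.0, -1.0]]
wrist_force: [1.1, 0.3, -1.0]
gripper_width: 0.64
gripper_force: 30.0
```

{"fn": "play_rows", "kwargs": {
  "commands": "0.1 -0.008 0 0 0 0;0.1 -0.008 0 0 0 0;0 0 0 0 0 0"
}}

```text
time_s: 18.9
tcp_pos: [0.547, 0.1861, 0.0573]
ee_rot: [[0.997, -0.08, -0.0], [-0.08, -0.997, -0.0], [-0.0, 0.0, -1.0]]
wrist_force: [0.7, -0.1, -2.4]
gripper_width: 0.64
gripper_force: 30.0
```

{"fn": "play_rows", "kwargs": {
  "commands": "0.1 -0.008 0 0 0 0;0.1 -0.008 0 0 0 0;0 0 0 0 0 0"
}}

```text
time_s: 19.2
tcp_pos: [0.5528, 0.1856, 0.0573]
ee_rot: [[0.997, -0.08, -0.001], [-0.08, -0.997, -0.0], [-0.001, 0.0, -1.0]]
wrist_force: [-0.8, -0.4, -1.9]
gripper_width: 0.643
gripper_force: 30.0
```

{"fn": "play_rows", "kwargs": {
  "commands": "0.1 -0.008 0 0 0 0;0.1 -0.008 0 0 0 0;0.1 -0.008 0 0 0 0;0 0 0 0 0 0"
}}

```text
time_s: 19.6
tcp_pos: [0.5628, 0.1852, 0.0578]
ee_rot: [[0.997, -0.08, 0.001], [-0.08, -0.997, 0.001], [0.001, -0.001, -1.0]]
wrist_force: [0.2, 0.6, -2.2]
gripper_width: 0.64
gripper_force: 30.0
```

{"fn": "play_rows", "kwargs": {
  "commands": "0.1 -0.008 0 0 0 0;0.1 -0.008 0 0 0 0;0.1 -0.008 0 0 0 0;0 0 0 0 0 0"
}}

```text
time_s: 20.0
tcp_pos: [0.5714, 0.1844, 0.0578]
ee_rot: [[0.997, -0.08, 0.001], [-0.08, -0.997, 0.0], [0.001, -0.0, -1.0]]
wrist_force: [0.2, -1.3, -2.3]
gripper_width: 0.644
gripper_force: 30.0
```

{"fn": "play_rows", "kwargs": {
  "commands": "0.1 -0.008 0 0 0 0;0.1 -0.008 0 0 0 0;0 0 0 0 0 0"
}}

```text
time_s: 20.3
tcp_pos: [0.5774, 0.1839, 0.0577]
ee_rot: [[0.997, -0.08, 0.001], [-0.08, -0.997, 0.0], [0.001, -0.0, -1.0]]
wrist_force: [0.2, -0.0, -2.0]
gripper_width: 0.645
gripper_force: 30.0
```

{"fn": "play_rows", "kwargs": {
  "commands": "0.1 -0.008 0 0 0 0;0.1 -0.008 0 0 0 0;0 0 0 0 0 0"
}}

```text
time_s: 20.6
tcp_pos: [0.5834, 0.1834, 0.0577]
ee_rot: [[0.997, -0.08, 0.001], [-0.08, -0.997, 0.0], [0.001, -0.0, -1.0]]
wrist_force: [1.3, -0.0, -2.4]
gripper_width: 0.637
gripper_force: 30.0
```

{"fn": "play_rows", "kwargs": {
  "commands": "0.1 -0.008 0 0 0 0;0 0 0 0 0 0"
}}

```text
time_s: 20.8
tcp_pos: [0.5862, 0.1832, 0.0577]
ee_rot: [[0.997, -0.08, 0.0], [-0.08, -0.997, 0.0], [0.0, -0.0, -1.0]]
wrist_force: [0.3, 0.2, -1.4]
gripper_width: 0.64
gripper_force: 30.0
```

{"fn": "play_rows", "kwargs": {
  "commands": "0.1 -0.008 0 0 0 0;0 0 0 0 0 0"
}}

```text
time_s: 21.0
tcp_pos: [0.5892, 0.1829, 0.0577]
ee_rot: [[0.997, -0.08, 0.0], [-0.08, -0.997, -0.0], [0.0, -0.0, -1.0]]
wrist_force: [0.6, -1.4, -3.0]
gripper_width: 0.639
gripper_force: 30.0
```

{"fn": "play_rows", "kwargs": {
  "commands": "0.1 -0.008 0 0 0 0;0 0 0 0 0 0"
}}

```text
time_s: 21.2
tcp_pos: [0.5922, 0.1827, 0.0577]
ee_rot: [[0.997, -0.08, 0.001], [-0.08, -0.997, 0.0], [0.001, -0.0, -1.0]]
wrist_force: [-0.1, 0.2, -2.1]
gripper_width: 0.64
gripper_force: 30.0
```

{"fn": "play_rows", "kwargs": {
  "commands": "0.1 -0.008 0 0 0 0;0 0 0 0 0 0"
}}

```text
time_s: 21.4
tcp_pos: [0.5952, 0.1824, 0.0577]
ee_rot: [[0.997, -0.08, 0.001], [-0.08, -0.997, 0.0], [0.0, -0.0, -1.0]]
wrist_force: [0.7, -1.2, -2.2]
gripper_width: 0.646
gripper_force: 30.0
```

{"fn": "play_rows", "kwargs": {
  "commands": "0.1 -0.008 0 0 0 0;0 0 0 0 0 0"
}}

```text
time_s: 21.6
tcp_pos: [0.5981, 0.1822, 0.0577]
ee_rot: [[0.997, -0.08, 0.0], [-0.08, -0.997, -0.0], [0.0, -0.0, -1.0]]
wrist_force: [0.3, -0.7, -1.5]
gripper_width: 0.642
gripper_force: 30.0
```

{"fn": "play_rows", "kwargs": {
  "commands": "0.1 -0.008 0 0 0 0;0 0 0 0 0 0"
}}

```text
time_s: 21.8
tcp_pos: [0.6, 0.1818, 0.0575]
ee_rot: [[0.997, -0.08, -0.002], [-0.08, -0.997, -0.001], [-0.002, 0.001, -1.0]]
wrist_force: [-4.0, 0.8, -1.7]
gripper_width: 0.64
gripper_force: 30.0
```

{"fn": "play_rows", "kwargs": {
  "commands": "0.067 -0.005 0 0 0 0;0 0 0 0 0 0"
}}

```text
time_s: 22.0
tcp_pos: [0.6022, 0.1816, 0.0575]
ee_rot: [[0.997, -0.08, -0.001], [-0.08, -0.997, -0.001], [-0.001, 0.001, -1.0]]
wrist_force: [-5.4, 0.1, -0.8]
gripper_width: 0.641
gripper_force: 30.0
```

Contact block met at about x = 0.599, so the click should come near 0.612.

{"fn": "play_rows", "kwargs": {
  "commands": "0.067 -0.005 0 0 0 0;0 0 0 0 0 0"
}}

```text
time_s: 22.2
tcp_pos: [0.6043, 0.1814, 0.0575]
ee_rot: [[0.997, -0.08, -0.001], [-0.08, -0.997, -0.001], [-0.001, 0.001, -1.0]]
wrist_force: [-4.8, -0.3, -0.5]
gripper_width: 0.641
gripper_force: 30.0
```

{"fn": "play_rows", "kwargs": {
  "commands": "0.067 -0.005 0 0 0 0;0 0 0 0 0 0"
}}

```text
time_s: 22.4
tcp_pos: [0.6063, 0.1813, 0.0575]
ee_rot: [[0.997, -0.08, -0.001], [-0.08, -0.997, -0.001], [-0.001, 0.001, -1.0]]
wrist_force: [-4.8, 0.4, 0.6]
gripper_width: 0.639
gripper_force: 30.0
```

{"fn": "play_rows", "kwargs": {
  "commands": "0.067 -0.005 0 0 0 0;0 0 0 0 0 0"
}}

```text
time_s: 22.6
tcp_pos: [0.6082, 0.1811, 0.0575]
ee_rot: [[0.997, -0.08, -0.001], [-0.08, -0.997, -0.001], [-0.001, 0.001, -1.0]]
wrist_force: [-5.5, 0.5, -0.5]
gripper_width: 0.638
gripper_force: 30.0
```

{"fn": "play_rows", "kwargs": {
  "commands": "0.05 -0.004 0 0 0 0;0 0 0 0 0 0"
}}

```text
time_s: 22.8
tcp_pos: [0.6096, 0.181, 0.0575]
ee_rot: [[0.997, -0.08, -0.002], [-0.08, -0.997, -0.001], [-0.002, 0.001, -1.0]]
wrist_force: [-5.6, -0.1, 0.5]
gripper_width: 0.639
gripper_force: 30.0
```

{"fn": "play_rows", "kwargs": {
  "commands": "0.035 -0.003 0 0 0 0;0 0 0 0 0 0"
}}

```text
time_s: 23.0
tcp_pos: [0.6105, 0.1809, 0.0575]
ee_rot: [[0.997, -0.08, -0.002], [-0.08, -0.997, -0.001], [-0.002, 0.001, -1.0]]
wrist_force: [-5.7, 1.0, 0.8]
gripper_width: 0.64
gripper_force: 30.0
```

{"fn": "play_rows", "kwargs": {
  "commands": "0.035 -0.003 0 0 0 0;0 0 0 0 0 0"
}}

```text
time_s: 23.2
tcp_pos: [0.6115, 0.1808, 0.0575]
ee_rot: [[0.997, -0.08, -0.002], [-0.08, -0.997, -0.001], [-0.002, 0.001, -1.0]]
wrist_force: [-5.5, 0.2, 0.4]
gripper_width: 0.643
gripper_force: 30.0
```

{"fn": "play_rows", "kwargs": {
  "commands": "0.035 -0.003 0 0 0 0;0 0 0 0 0 0"
}}

```text
time_s: 23.4
tcp_pos: [0.6124, 0.1808, 0.0574]
ee_rot: [[0.997, -0.08, -0.002], [-0.08, -0.997, -0.001], [-0.002, 0.001, -1.0]]
wrist_force: [-6.5, 0.4, 0.3]
gripper_width: 0.643
gripper_force: 30.0
```

{"fn": "play_rows", "kwargs": {
  "commands": "0.025 -0.002 0 0 0 0;0 0 0 0 0 0"
}}

```text
time_s: 23.6
tcp_pos: [0.613, 0.1807, 0.0575]
ee_rot: [[0.997, -0.08, -0.002], [-0.08, -0.997, -0.001], [-0.002, 0.001, -1.0]]
wrist_force: [-6.7, 1.6, 1.2]
gripper_width: 0.644
gripper_force: 30.0
```

{"fn": "play_rows", "kwargs": {
  "commands": "0.025 -0.002 0 0 0 0;0 0 0 0 0 0"
}}

```text
time_s: 23.8
tcp_pos: [0.613, 0.1806, 0.0575]
ee_rot: [[0.997, -0.08, -0.004], [-0.08, -0.997, -0.001], [-0.004, 0.001, -1.0]]
wrist_force: [-9.4, 1.6, 2.2]
gripper_width: 0.637
gripper_force: 29.9
```

{"fn": "play_rows", "kwargs": {
  "commands": "0.025 -0.002 0 0 0 0;0 0 0 0 0 0"
}}

```text
time_s: 24.0
tcp_pos: [0.6131, 0.1806, 0.0575]
ee_rot: [[0.997, -0.079, -0.005], [-0.079, -0.997, -0.001], [-0.005, 0.002, -1.0]]
wrist_force: [-11.3, 0.4, 2.8]
gripper_width: 0.636
gripper_force: 29.9
```

{"fn": "play_rows", "kwargs": {
  "commands": "0.025 -0.002 0 0 0 0;0 0 0 0 0 0"
}}

```text
time_s: 24.2
tcp_pos: [0.6131, 0.1806, 0.0575]
ee_rot: [[0.997, -0.079, -0.007], [-0.079, -0.997, -0.001], [-0.006, 0.002, -1.0]]
wrist_force: [-13.2, 1.4, 4.5]
gripper_width: 0.64
gripper_force: 29.9
```

A steep rise with the tool standing still means the end stop. I ease back and feel whether the catch holds.

{"fn": "play_rows", "kwargs": {
  "commands": "-0.06 0.005 0 0 0 0;-0.06 0.005 0 0 0 0;0 0 0 0 0 0"
}}

```text
time_s: 24.5
tcp_pos: [0.6121, 0.1808, 0.0575]
ee_rot: [[0.997, -0.08, -0.001], [-0.08, -0.997, -0.001], [-0.001, 0.001, -1.0]]
wrist_force: [-6.0, -0.1, -0.2]
gripper_width: 0.645
gripper_force: 30.0
```

{"fn": "play_rows", "kwargs": {
  "commands": "-0.04 0.003 0 0 0 0;0 0 0 0 0 0"
}}

```text
time_s: 24.7
tcp_pos: [0.6114, 0.1809, 0.0574]
ee_rot: [[0.997, -0.08, -0.001], [-0.08, -0.997, -0.0], [-0.001, 0.0, -1.0]]
wrist_force: [-4.3, -0.0, -1.1]
gripper_width: 0.64
gripper_force: 30.0
```

{"fn": "play_rows", "kwargs": {
  "commands": "-0.04 0.003 0 0 0 0;0 0 0 0 0 0"
}}

```text
time_s: 24.9
tcp_pos: [0.6111, 0.181, 0.0575]
ee_rot: [[0.997, -0.08, 0.001], [-0.08, -0.997, -0.0], [0.001, -0.0, -1.0]]
wrist_force: [-0.6, -1.3, -4.9]
gripper_width: 0.641
gripper_force: 30.0
```

{"fn": "play_rows", "kwargs": {
  "commands": "-0.025 0.002 0 0 0 0;0 0 0 0 0 0"
}}

```text
time_s: 25.1
tcp_pos: [0.611, 0.1812, 0.0577]
ee_rot: [[0.997, -0.08, 0.003], [-0.08, -0.997, 0.0], [0.002, -0.001, -1.0]]
wrist_force: [1.7, -2.4, -5.8]
gripper_width: 0.642
gripper_force: 30.0
```

{"fn": "play_rows", "kwargs": {
  "commands": "0.015 -0.001 0.01 0 0 0;0 0 0 0 0 0;0 0 0 0 0 0;0 0 0 0 0 0;0 0 0 0 0 0;0 0 0 0 0 0",
  "grip": 80
}}

```text
time_s: 25.7
tcp_pos: [0.6102, 0.1814, 0.0582]
ee_rot: [[0.997, -0.08, 0.0], [-0.08, -0.997, 0.0], [0.0, -0.0, -1.0]]
wrist_force: [0.2, -0.6, -0.9]
gripper_width: 0.913
gripper_force: 0.0
```

The catch held against a light pull, and the pack is released. I lift away and check.

{"fn": "play_rows", "kwargs": {
  "commands": "0 0 0.3 0 0 0;0 0 0.7 0 0 0;0 0 0.9 0 0 0;0 0 0.9 0 0 0;-0.7 0 0.9 0 0 0;-0.9 0 0.9 0 0 0;-0.9 0 0.9 0 0 0;-0.9 0 0.9 0 0 0;0 0 0 0 0 0;0 0 0 0 0 0"
}}

```text
time_s: 26.7
tcp_pos: [0.5081, 0.1815, 0.2515]
ee_rot: [[0.997, -0.079, 0.002], [-0.079, -0.997, 0.002], [0.002, -0.002, -1.0]]
wrist_force: [-0.1, 0.9, -0.9]
gripper_width: 0.917
gripper_force: 0.0
```

```bash
python3 snap.py wf
```

```text
26.7 [0.50805268 0.1815046  0.25150872] [[0.9969, -0.0791, 0.0025], [-0.0791, -0.9969, 0.002], [0.0023, -0.0022, -1.0]] [-0.07484305  0.89806393 -0.87343332] cam [0.57184596 0.17519541 0.41385661]
```

View pics/wf.png

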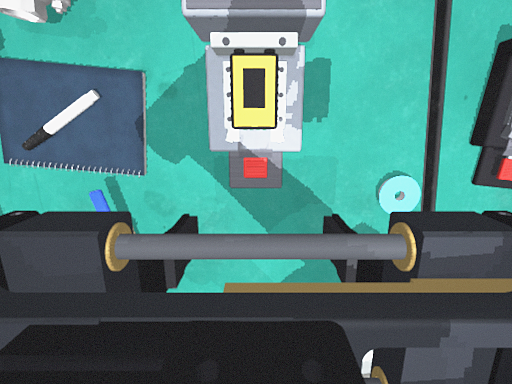

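The pack sits in the test set's slide (yellow top at (254,90)), with the pad at (255,167). I check the pad-to-pack distance, which is 97.5 mm when home, and hand in if it fits.

Run:
```python
from h import *
from station import r
p,d,K=load("wf.npz");H,S,V=cv2.split(cv2.cvtColor(p,cv2.COLOR_BGR2HSV));W=cloud(d,*K)
b,ce=big(((H<8)|(H>172))&(S>150)&(V>90),(255,167),12);P=plane(ce,.03,*K)[0]
y,_=big((H>20)&(H<35)&(S>120)&(V>90),(254,90),25);q=cv2.minAreaRect((plane(np.argwhere(y)[:,::-1],.081,*K)[:,:2]*1000).astype(np.float32))
D=np.hypot(*(np.array(q[0])-P[:2]*1000));print(P,q,D,"z",np.median(W[y][:,2]),W[b][:,2].mean())
if 93<D<103: print(r.finish_job())
```

```text
[0.5106771  0.18886476 0.03      ] ((608.0130615234375, 180.7893524169922), (49.37303924560547, 78.05652618408203), 85.2779769897461) 97.67036929037565 z 0.081133536474737 0.032611843211756725
the job is handed in; nothing more can be done
None
```

The pack is out of the charger and latched in the test set's slide: the catch held against a light pull, the pack measured home (97.7 mm from the pad, nominal 97.5), and I handed the job in at about 27 s.

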